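# Set the mixture screw on the carburettor flow bench

## Robot

A 7-joint arm with a two-finger parallel gripper is mounted at the origin on the work surface. World frame = base frame: x ahead of the robot, y to its left, z up, the work surface at z = 0. Lengths are in m, angles in rad, forces in N, time in s.
With the tool pointing down it reaches from about 0.425 to 0.925 m from the base axis. Payload 6.8 kg.
Tool frame: the origin (TCP) lies at the very end of the fingers, on their centre line; the grasp point (between the pads) lies grasp_offset behind it (grasp_offset is the distance from the TCP to the grasp point, in m); z points along the fingers, y is the direction in which the jaws open and shut (so a half turn about z gives the same grasp; the last joint's range is limited). The gripper opens to 85 mm and grips with 20 to 120 N. Pads are 22 mm wide; open, the fingers measure 114 mm over their backs; the gripper's body (76 mm by 85 mm) begins 54 mm behind the grasp point. The pads swing forward as they close: fully open they stand 13 mm farther back than shut.
Start: joints at [-1.219, 0.477, 0.022, 1.555, -0.011, 1.109, -0.083], TCP at [0.3, 0.605, 0.231] pointing down, gripper open.
Joint ranges: [-2.96, 2.96], [-0.34, 2.1], [-1.41, 1.46], [0.24, 2.44], [-1.37, 4.51], [0.17, 1.92], [-2.96, 2.96]. Speed limits (rad/s): [2.39, 2.39, 3.14, 3.14, 3.14, 3.14, 3.14].

## Interface

Orientations are given as a unit quaternion [w, x, y, z].
In Python, from station import * gives the robot as it stands.
- The arm moves only by the shell command python3 -m handwheel 'ROWS' [FORCE]. ROWS is JSON, one flat list of numbers, 7 for each row, row after row: the shift along the world's x, y, z in cm, then the turn, a rotation vector about the world's x, y, z in degrees, then the opening, from 0 (shut) to 1 (fully open). In form: [tx, ty, tz, ax, ay, az, fingers, tx, ty, tz, ax, ay, az, fingers, ...]. A call has 1 to 8 rows; each row is the pose to reach, as a shift and turn from the pose measured when the call began; what a row does not reach only later rows make up. A row lasts 1/12 s, in which the tool goes at most 41.7 mm and 7.16 degrees, less where a joint would pass 70% of its speed; a pose out of reach is approached as far as the arm can. A call with a gripper value outside its range is refused whole. The fingers move at their own pace and stop on an object; FORCE is the grip in N (left out, the last holds). Time passes only in rows, so rows that repeat a pose let the fingers close. It gives the time, the measured TCP pose, the force and the opening at its end, in the units of the state.
- get_obs(): the state, without advancing time (a new reading comes with each control period).
- read_camera(name): name is "scene" or "top" or "wrist"; returns the picture (384x512x3 uint8, red, green, blue); there is no depth.
- camera_info(name): a dict with "fx", "fy", "cx", "cy" (pixels), "k1" (the pictures are not rectified: a ray, as slopes to the right and down, at radius r is drawn at 1 + k1 r^2 times it, then the intrinsics apply), "R" (3x3) and "t" (3): a world point X has camera coordinates R X + t; the wrist camera has in their place "mount" (4x4, takes a point from camera to tool coordinates, whose origin is the TCP and whose axes are the flange's). Camera axes: x right, y down, z forward; pixel columns grow to the right and rows downward; lengths in m; the calibration is good to about 2 mm. A picture is of the moment at which its call begins: read the wrist's pose just before it. camera_info takes no time and is no camera call.
- hand_in(): hands the job in, once; it reports no verdict.
The state is a dict: "t": time; "q": joint angles; "joint_vel": joint speeds; "joint_torque": joint torques, N m; "eef_pos": TCP position; "tool_rot": TCP orientation; "contact_force": force on the tool from outside, world axes, zero at the start; "torque": the same for the moment, N m; "gripper_width": opening from 0.0 (shut) to 1.0 (fully open).
Only numpy, scipy, OpenCV 4.12 (cv2) and the standard library are available. Lean on these libraries where they do the work, as an engineer would, in place of code of your own. Each camera call takes 0.05 s, during which the arm holds its last target. There are 200 camera calls.

## Task

First switch the flow bench off at its rotary isolator, and with it off put every loose carburettor part lying on the bench into the steel parts tray, so that the blower cannot draw one in. Then turn the carburettor's mixture thumbscrew clockwise until it bottoms and back it off a quarter of a turn, and last of all switch the isolator on again. Leave the tools, cans and other things on the bench where they are.

Things in the scene. Friction and masses are not known exactly. Their poses are not given: they have to be found in the camera images.
- handle (a joint): The isolator's handle, turning about a vertical axis: 0 = OFF (handle across its box), 1.571 = ON (quarter turn clockwise seen from above, handle in line with the box's front-to-back line). It is over-centre sprung: up to about 0.1 N m to move, and past half way it snaps on to the end stop by itself.
- isolator: The isolator of the flow bench: a grey box 100 x 100 x 65 mm with a black handle on top; origin at the centre of its underside, x front to back, away from the robot. Two white ticks on its top show where the handle's marked end points: at the left side (+y) for OFF, at the far side (+x) for ON. It and the flow bench stand left and right, in either order.
- handle_grip (a point): Middle of the isolator handle's black upright bar, on its turning axis, 99 mm above the bench. The bar is 62 mm long (this point's y; its +y end has a white mark), 14 mm thick (x) and 34 mm tall, from 20 mm below this point to 14 mm above. It turns with the handle; z up.
- screw (a joint): The carburettor's mixture thumbscrew, about a vertical axis, in rad, growing as it is screwed in (clockwise from above); it bottoms on a hard stop at 5.0 and is stiff with about 0.05 N m throughout. It starts somewhere between 0.8 and 2.4. It does not rise or sink noticeably as it turns.
- screw_grip (a point): Middle of the thumbscrew's flat steel wing, on its turning axis, 163 mm above the bench; the wing is 42 mm long (this point's x), 10 mm thick (y) and 26 mm tall, from 13 mm below this point to 13 mm above. It turns with the screw; z up. Below it come a collar 24 mm across and a brass boss 26 mm across whose top is 31 mm below this point.
- flowbench: The flow bench, fixed: a blue box 170 x 170 x 60 mm with an aluminium carburettor, 70 x 62 mm and 116 mm above the bench at its top, bolted on it; the thumbscrew stands upright on the carburettor. Origin at the centre of the box's underside.
- tray: The open steel parts tray, fixed, 140 mm (its x) by 240 mm (its y), 24 mm high, walls 4 mm, floor 4 mm thick; origin at the centre of its underside on the bench.
- bowl: Loose carburettor part: aluminium float bowl, 52 x 40 x 26 mm (its x, y, z), lying flat. Its origin is at the middle of its bulk. May be absent.
- slide: Loose carburettor part: flat steel throttle slide, 44 x 36 x 16 mm (x, y, z), lying flat. Its origin is at the middle of its bulk. May be absent.
- nut: Loose carburettor part: brass hexagon bowl nut, 24 mm across flats (flats at +-y and every 60 degrees), 28 mm over the corners, 18 mm high along its z. Its origin is at the middle of its bulk. May be absent.
- jet: Loose carburettor part: brass hexagon jet holder lying on a flat, 46 mm long (its x), 14 mm across flats (flats at +-z when lying), 14 to 16 mm wide. Its origin is at the middle of its bulk. May be absent.
- floats: Loose carburettor part: a pair of black floats joined by a brass bridge, 30 x 50 x 20 mm (x, y, z). Its origin is at the middle of its bulk. May be absent.
- spanner: Bystander: steel spanner, 170 mm, lying beyond the tray.
- screwdriver: Bystander: screwdriver, 190 mm, to the right of the tray.
- tin: Bystander: dark round tin, 54 mm across, 45 mm high, to the left of the tray.
- spray: Bystander: spray can, 64 mm across, 190 mm high, beyond the tray, to the right.
- oil: Bystander: yellow oil bottle, 72 mm across, 170 mm high, beyond the tray, to the left.

How it is judged:
On the way, in this order (a step that is already met when the one before it is completed fails the run):
1. the isolator is switched off (value of joint handle below 0.15 rad), for 0.2 s.
2. with the isolator off, every loose carburettor part lies in the tray (x of bowl in the frame of tray between -0.066 and 0.066 m and y of bowl in the frame of tray between -0.116 and 0.116 m and z of each of bowl, slide, nut, jet, floats in the frame of tray below 0.035 m and linear speed of each of bowl, slide, nut, jet, floats below 0.05 m/s and x of slide in the frame of tray between -0.066 and 0.066 m and y of slide in the frame of tray between -0.116 and 0.116 m and x of nut in the frame of tray between -0.066 and 0.066 m and y of nut in the frame of tray between -0.116 and 0.116 m and x of jet in the frame of tray between -0.066 and 0.066 m and y of jet in the frame of tray between -0.116 and 0.116 m and x of floats in the frame of tray between -0.066 and 0.066 m and y of floats in the frame of tray between -0.116 and 0.116 m and value of joint handle below 0.15 rad), for 0.3 s.
3. with the isolator off, the thumbscrew is turned in until it bottoms (value of joint screw above 4.92 rad and value of joint handle below 0.15 rad), for 0.1 s.
4. with the isolator off, the thumbscrew is backed off a quarter of a turn (value of joint screw between 3.1292 and 3.7292 rad and value of joint handle below 0.15 rad), for 0.5 s.
5. the isolator is switched on again (value of joint handle above 1.42 rad), for 0.2 s.
At the end, for the whole second after the job is handed in: The isolator is on (within 0.15 rad of its ON stop), the thumbscrew stands a quarter turn (1.57 rad, within 0.3 rad) back from its bottom stop, and every loose carburettor part lies at rest in the tray (x of bowl in the frame of tray between -0.066 and 0.066 m and y of bowl in the frame of tray between -0.116 and 0.116 m and z of each of bowl, slide, nut, jet, floats in the frame of tray below 0.035 m and linear speed of each of bowl, slide, nut, jet, floats below 0.05 m/s and x of slide in the frame of tray between -0.066 and 0.066 m and y of slide in the frame of tray between -0.116 and 0.116 m and x of nut in the frame of tray between -0.066 and 0.066 m and y of nut in the frame of tray between -0.116 and 0.116 m and x of jet in the frame of tray between -0.066 and 0.066 m and y of jet in the frame of tray between -0.116 and 0.116 m and x of floats in the frame of tray between -0.066 and 0.066 m and y of floats in the frame of tray between -0.116 and 0.116 m and value of joint screw between 3.1292 and 3.7292 rad and value of joint handle above 1.42 rad); the robot touches nothing.
It fails at once if a bystander (spanner, screwdriver, tin, can or bottle) is moved more than 5 cm (distance of any of spanner, screwdriver, tin, spray, oil from where it was at the start of the episode above 0.05 m).
Of bowl, slide, nut, jet, floats only 3 to 5 are there at a start; the rules pass over those that are not, and their reading is None.
At some moment in a run one of bowl, slide, nut, jet, floats may be knocked a few centimetres aside while the robot is not near it.
Once in a run the grip may slacken for a moment while it holds something.
It also fails if it takes over 210 s, if anything falls off the work surface, if the arm or the gripper's body presses on something with over 40 N, if the wrist force passes 120 N, or if a joint passes its speed limit or range.

## Working session

There is one attempt and no reset: what is moved stays moved. The work goes in short steps, Python scripts to look and compute and a shell command to move; the robot and the scene stay as the last step left them, time stands still between calls to the robot, and variables do not carry over. Pictures are saved under pics/ and viewed, on a budget of 14 in all, crops included, one or two more only if the job needs it, and the job is handed in when it is done.

```bash
ls; mkdir -p pics; cat > h.py <<'E'
from station import *
import numpy as np, cv2
from scipy.spatial.transform import Rotation as Ro
def cam(name):
    c=camera_info(name)
    if 'mount' in c:
        o=get_obs(); w,x,y,z=o['tool_rot']; T=np.eye(4); T[:3,:3]=Ro.from_quat([x,y,z,w]).as_matrix(); T[:3,3]=o['eef_pos']
        M=np.linalg.inv(T@np.array(c['mount'])); R,t=M[:3,:3],M[:3,3]
    else: R,t=np.array(c['R']),np.array(c['t'])
    return c,R,t
def p2w(name,u,v,z,C=None):
    c,R,t=C or cam(name)
    a=np.array([(u-c['cx'])/c['fx'],(v-c['cy'])/c['fy']]); b=a.copy()
    for _ in range(30): b=a/(1+c['k1']*(b@b))
    d=R.T@np.array([*b,1]); o=-R.T@t
    return o+d*(z-o[2])/d[2]
def w2p(name,X,C=None):
    c,R,t=C or cam(name)
    p=R@np.array(X)+t; s=p[:2]/p[2]; s=s*(1+c['k1']*(s@s))
    return s*[c['fx'],c['fy']]+[c['cx'],c['cy']]
def snap(name,f,crop=None,scale=1):
    im=read_camera(name)[:,:,::-1].copy()
    cv2.imwrite('pics/'+f+'_raw.png',im)
    if crop: x0,y0,x1,y1=crop; im=im[y0:y1,x0:x1]
    im=cv2.resize(im,None,fx=scale,fy=scale,interpolation=cv2.INTER_CUBIC); cv2.imwrite('pics/'+f+'.png',im)
E
python3 - <<'E'
from h import *
o=get_obs(); print(o)
import station; print([k for k in dir(station) if k[0]!='_'])
for n in('scene','top','wrist'): print(camera_info(n))
snap('top','top1',None,1.5625); snap('scene','sc1',None,1.5625)
E
```

```text
pics
{'t': 0.0, 'q': array([-1.21911098,  0.47784793,  0.02233234,  1.55647186, -0.01150117,
        1.10924747, -0.08311143]), 'joint_vel': array([-1.39551337e-05,  5.14285443e-04,  9.14162285e-05,  1.82737055e-03,
        2.56675360e-04,  4.84130071e-04, -2.13304059e-04]), 'joint_torque': array([-1.44731484e-04, -5.96435058e+01,  1.60755884e+00, -2.81201953e+01,
        1.23981637e-02,  9.26314853e-03,  4.45819062e-07]), 'eef_pos': array([0.29928241, 0.60436684, 0.23028486]), 'tool_rot': array([-1.44376829e-04,  2.27865134e-01,  9.73692266e-01, -9.11901614e-04]), 'contact_force': array([-0.36559086, -0.51387332,  0.11931724]), 'torque': array([-0.00922515, -0.02145082, -0.03666807]), 'gripper_width': 1.0013045531484288}
['PlanningError', 'camera_info', 'get_obs', 'grasp_offset', 'hand_in', 'read_camera']
{'fx': 437.0494427769573, 'fy': 437.0494427769573, 'cx': 251.90031161862714, 'cy': 192.32406960993328, 'k1': -0.11419897643029854, 'R': array([[ 0.65603526,  0.75457605, -0.01525523],
       [ 0.61770233, -0.54843069, -0.56362009],
       [-0.43366066,  0.36033146, -0.82589326]]), 
[... 166 characters left out ...]
5961052927125063, 'R': array([[-0.00816602, -0.99992674,  0.00893427],
       [-0.99596194,  0.00733418, -0.08947643],
       [ 0.08940435, -0.00962886, -0.99594887]]), 't': array([0.00612354, 0.61474365, 1.3024052 ])}
{'fx': 305.3486630995528, 'fy': 305.3486630995528, 'cx': 250.38560125115345, 'cy': 185.2459427755298, 'k1': -0.006667566636228947, 'mount': array([[-3.35444234e-04, -9.65981831e-01, -2.58609723e-01,
         6.61619509e-02],
       [ 9.99999935e-01, -3.57297976e-04,  3.75049341e-05,
         2.73221529e-04],
       [-1.28629815e-04, -2.58609694e-01,  9.65981889e-01,
        -1.41722071e-01],
       [ 0.00000000e+00,  0.00000000e+00,  0.00000000e+00,
         1.00000000e+00]])}
```

View pics/top1.png

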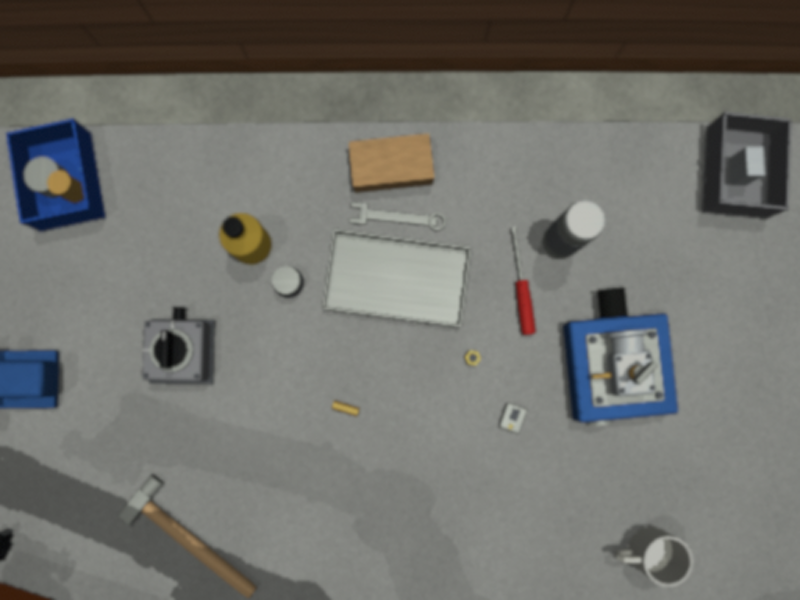

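View pics/sc1.png

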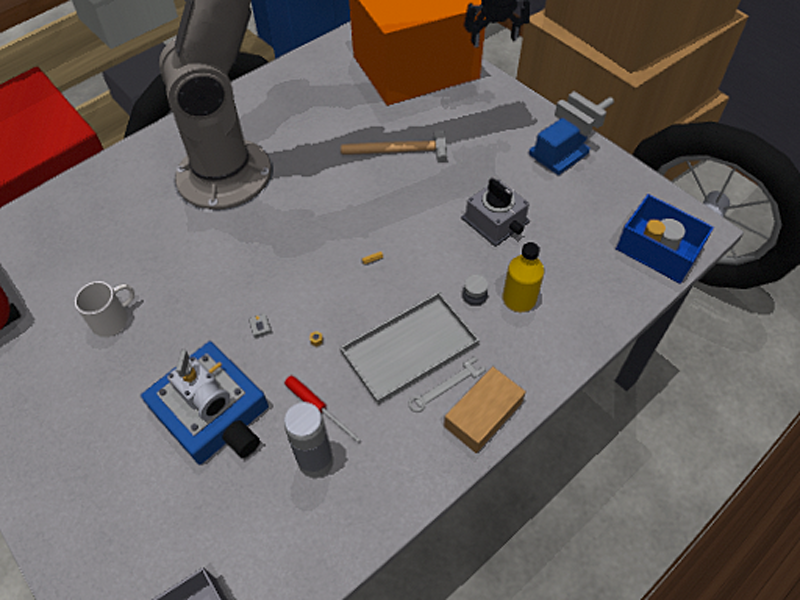

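```bash
python3 -c "
from station import *;print(grasp_offset)"
```

```text
0.0187
```

The top view shows the isolator at about (175,350) and the tray at (397,279). The parts I can see are the jet (345,408), nut (472,357) and slide (513,417), with the screw at about (638,371). There is no bowl or floats on the bench. I'll enlarge the regions that matter.

```bash
python3 - <<'E'
from h import *
im=cv2.imread('pics/top1_raw.png')
def c(u,v,s=32): return cv2.resize(im[v-s:v+s,u-s:u+s],(390,int(390*1)),interpolation=cv2.INTER_CUBIC)[:290] if 0 else cv2.resize(im[v-s:v+s,u-s:u+s],(290,290),interpolation=cv2.INTER_CUBIC)
top=np.hstack([c(111,224),c(405,238)]); bot=np.hstack([c(221,261,20),c(316,247,32)])
cv2.imwrite('pics/m1.png',np.vstack([top,bot]))
P=lambda u,v,z:p2w('top',u/1.5625,v/1.5625,z).round(4)
print('isoC',P(175,351,.065),'handle',P(171,350,.1),'screw',P(638,371,.163),'jet',P(346,408,.007),'nut',P(472,357,.018),'slide',P(513,418,.016))
print('tray',[P(*p,.024) for p in((337,233),(468,246),(460,326),(326,311))])
print('tin',P(287,279,.045),'sd',P(514,228,.01),P(531,333,.02),'spray',P(586,220,.19),'oil',P(232,228,.17))
E
```

```text
isoC [0.5463 0.3777 0.065 ] handle [0.5466 0.3743 0.1   ] screw [ 0.5063 -0.3572  0.163 ] jet [0.4491 0.099  0.007 ] nut [ 0.5343 -0.117   0.018 ] slide [ 0.4299 -0.1855  0.016 ]
tray [array([0.7492, 0.1129, 0.024 ]), array([ 0.7251, -0.1126,  0.024 ]), array([ 0.5871, -0.0967,  0.024 ]), array([0.6144, 0.1317, 0.024 ])]
tin [0.6672 0.1957 0.045 ] sd [ 0.7589 -0.195   0.01  ] [ 0.5744 -0.2187  0.02  ] spray [ 0.7355 -0.2771  0.19  ] oil [0.7305 0.2635 0.17  ]
```

View pics/m1.png

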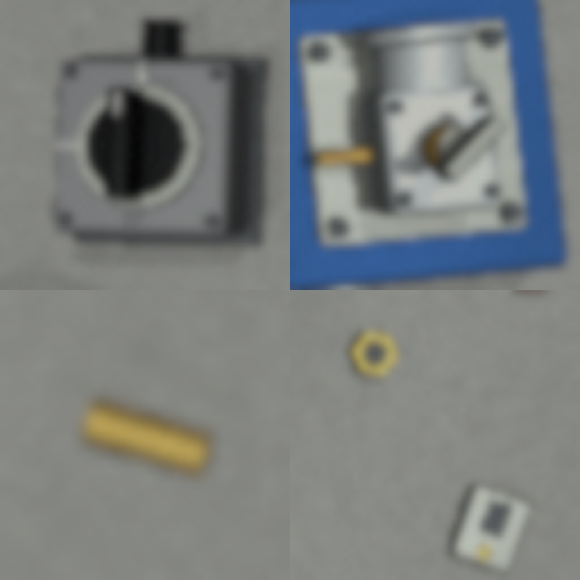

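```bash
python3 -m handwheel '[4,-4,2,0,0,6,1, 8,-8,2,0,0,12,1, 11,-10,2,0,0,18,1, 14,-13,2,0,0,24,1, 17,-16,2,0,0,26.4,1, 20,-19,2,0,0,26.4,1, 22.5,-21,2,0,0,26.4,1, 24.7,-23,2,0,0,26.4,1]'
python3 -m handwheel '[0,0,0,0,0,0,1, 0,0,0,0,0,0,1]'
python3 - <<'E'
from h import *
print(get_obs()['q'],cam('wrist')[1:])
snap('wrist','w1',None,1.5625)
E
```

```text
t: 0.77
eef_pos: [0.5422, 0.3772, 0.2501]
tool_rot: [-0.0, -0.001, 1.0, -0.001]
contact_force: [0.8, -0.4, 0.4]
gripper_width: 1.002
t: 0.93
eef_pos: [0.545, 0.3731, 0.2495]
tool_rot: [-0.0, 0.003, 1.0, -0.002]
contact_force: [-0.8, 1.2, -0.1]
gripper_width: 0.996
[-0.71198232  0.43930045  0.0219673   1.57139602 -0.00685905  1.13366748
  0.87549611] (array([[ 0.00645852,  0.99997252, -0.00363909],
       [ 0.96594048, -0.00529722,  0.25871011],
       [ 0.25868372, -0.00518602, -0.96594815]]), array([-0.37624425, -0.56195128,  0.25596552]))
```

View pics/w1.png

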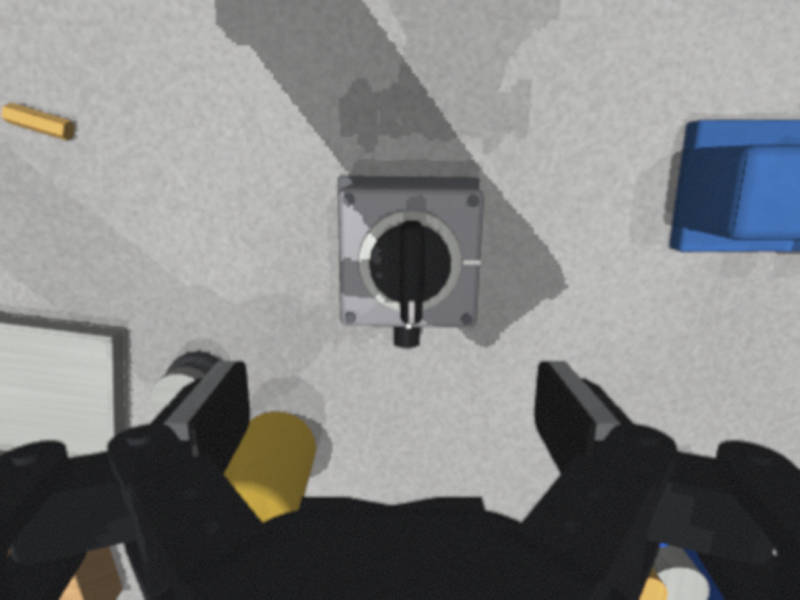

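The handle bar runs from (412,222) to (411,320) with its marked end at the far side, so the isolator is ON. The bar lies in line with world x.

```bash
python3 - <<'E'
from h import *
P=lambda u,v,z:p2w('wrist',u/1.5625,v/1.5625,z).round(4)
print(get_obs()['eef_pos'],P(412,222,.113),P(411,320,.113),'box',[P(*p,.065) for p in((339,189),(484,189),(478,326),(341,326))],'jet',P(2,106,.014),P(72,130,.014))
E
```

```text
[0.54274645 0.37589567 0.24954001] [0.5105 0.3883 0.113 ] [0.5706 0.3883 0.113 ] box [array([0.4942, 0.3411, 0.065 ]), array([0.4943, 0.4384, 0.065 ]), array([0.5913, 0.4387, 0.065 ]), array([0.5912, 0.3397, 0.065 ])] jet [0.4352 0.0853 0.014 ] [0.4525 0.135  0.014 ]
```

```bash
for i in 1 2 3 4; do python3 -m handwheel '[0,0,0,0,0,0,1]' | sed -n 2,3p; done
python3 - <<'E'
from h import *
P=lambda u,v,z:p2w('top',79+u/4.53,192+v/4.53,z).round(4)
print('topbox',[P(*p,.065) for p in((57,58),(233,58),(235,232),(58,228))],P(118,92,.113),P(121,198,.113))
snap('wrist','w2'); im=cv2.imread('pics/w2_raw.png'); cv2.imwrite('pics/w2.png',cv2.resize(im[100:230,190:330],None,fx=5,fy=4.5,interpolation=cv2.INTER_CUBIC)); print(get_obs()['eef_pos'])
E
```

```text
eef_pos: [0.5413, 0.3775, 0.2492]
tool_rot: [-0.001, -0.0, 1.0, -0.001]
eef_pos: [0.5401, 0.3787, 0.2489]
tool_rot: [-0.002, -0.001, 1.0, -0.001]
eef_pos: [0.5386, 0.3804, 0.2488]
tool_rot: [-0.002, -0.003, 1.0, -0.001]
eef_pos: [0.5374, 0.3817, 0.2486]
tool_rot: [-0.002, -0.004, 1.0, -0.001]
topbox [array([0.598 , 0.4319, 0.065 ]), array([0.5973, 0.3306, 0.065 ]), array([0.4983, 0.3281, 0.065 ]), array([0.5011, 0.4295, 0.065 ])] [0.5752 0.3821 0.113 ] [0.5171 0.3794 0.113 ]
[0.53720667 0.38200544 0.24867383]
```

```bash
python3 - <<'E'
from h import *
a=cv2.imread('pics/w1_raw.png',0);b=cv2.imread('pics/w2_raw.png',0)
t=a[105:215,212:315]; r=cv2.matchTemplate(b,t,cv2.TM_CCOEFF_NORMED); _,v,_,l=cv2.minMaxLoc(r); print(v,l, 'was',(212,105))
u,w=411.5/1.5625+l[0]-212,271/1.5625+l[1]-105
print(get_obs()['eef_pos'],p2w('wrist',u,w,.113), 'axis pix at tcp', w2p('wrist',get_obs()['eef_pos']-[0,0,.137]))
E
python3 -m handwheel '[0,0,0,0,0,0,1,0,0,0,0,0,0,1,0,0,0,0,0,0,1,0,0,0,0,0,0,1,0,0,0,0,0,0,1,0,0,0,0,0,0,1,0,0,0,0,0,0,1,0,0,0,0,0,0,1]'
python3 -m handwheel '[0,0,0,0,0,0,1]'
```

```text
0.9227077960968018 (203, 113) was (212, 105)
[0.53720667 0.38200544 0.24867383] [0.54114068 0.38629019 0.113     ] axis pix at tcp [249.82329021 176.99330568]
t: 2.03
eef_pos: [0.5373, 0.3819, 0.2487]
tool_rot: [-0.002, -0.004, 1.0, -0.0]
contact_force: [-0.4, -0.3, 0.3]
gripper_width: 1.001
t: 2.12
eef_pos: [0.5373, 0.3819, 0.2487]
tool_rot: [-0.002, -0.004, 1.0, -0.0]
contact_force: [-0.4, -0.6, 0.3]
gripper_width: 1.003
```

```bash
python3 -m handwheel '[0.2,0.1,-3,0,0,0,1, 0.5,0.3,-7,0,0,0,1, 0.5,0.3,-11,0,0,0,1, 0.5,0.3,-14,0,0,0,1, 0.5,0.3,-16,0,0,0,1, 0.5,0.3,-16,0,0,0,1, 0.5,0.3,-16,0,0,0,1]'
python3 - <<'E'
from h import *
print(get_obs()['eef_pos'])
snap('wrist','w3',None,1.5625)
E
```

```text
t: 2.7
eef_pos: [0.5419, 0.3845, 0.088]
tool_rot: [-0.003, -0.004, 1.0, -0.001]
contact_force: [0.1, 0.7, 0.4]
gripper_width: 0.997
[0.54190552 0.38454273 0.08800151]
```

View pics/w3.png

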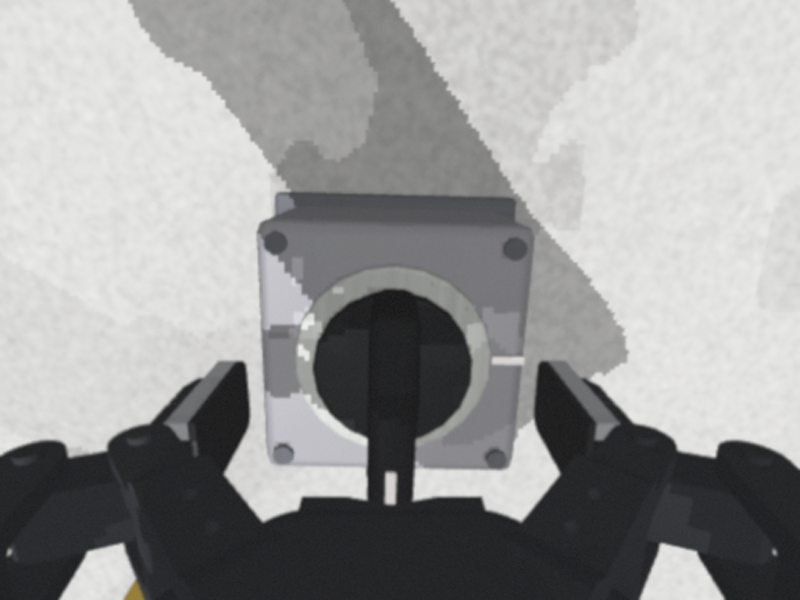

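The bar sits centred between the open jaws (image column about 393). I'll grip it and turn it OFF, counter-clockwise.

```bash
Z='[0,0,0,0,0,0,0,0,0,0,0,0,0,0,0,0,0,0,0,0,0,0,0,0,0,0,0,0,0,0,0,0,0,0,0]'
python3 -m handwheel '[0,0,0,0,0,0,0, 0,0,0,0,0,0,0, 0,0,0,0,0,0,0, 0,0,0,0,0,0,0, 0,0,0,0,0,0,0, 0,0,0,0,0,0,0]' 40
python3 -m handwheel '[0,0,0,0,0,7,0, 0,0,0,0,0,14,0, 0,0,0,0,0,21,0, 0,0,0,0,0,28,0, 0,0,0,0,0,35,0, 0,0,0,0,0,42,0, 0,0,0,0,0,46,0, 0,0,0,0,0,46,0]'
python3 -m handwheel '[0,0,0,0,0,7,0, 0,0,0,0,0,14,0, 0,0,0,0,0,21,0, 0,0,0,0,0,28,0, 0,0,0,0,0,35,0, 0,0,0,0,0,42,0, 0,0,0,0,0,45,0, 0,0,0,0,0,45,0]'
python3 -m handwheel '[0,0,0,0,0,0,0]'
```

```text
t: 3.25
eef_pos: [0.5431, 0.3849, 0.0902]
tool_rot: [-0.002, -0.004, 1.0, -0.0]
contact_force: [-4.7, -8.8, 20.3]
gripper_width: 0.153
t: 3.92
eef_pos: [0.5441, 0.3823, 0.0903]
tool_rot: [-0.002, -0.395, 0.919, -0.002]
contact_force: [-0.0, -6.1, 3.3]
gripper_width: 0.156
t: 4.58
eef_pos: [0.5465, 0.3811, 0.0903]
tool_rot: [0.0, 0.715, -0.699, 0.004]
contact_force: [5.9, -1.4, -2.3]
gripper_width: 0.151
t: 4.67
eef_pos: [0.5467, 0.3811, 0.0903]
tool_rot: [-0.0, 0.714, -0.7, 0.003]
contact_force: [-3.0, 1.7, 2.0]
gripper_width: 0.156
```

```bash
python3 -m handwheel '[0,0,0,0,0,0,1, 0,0,0,0,0,0,1, 0,0,0,0,0,0,1, 0,0,0,0,0,0,1, 0,0,4,0,0,0,1, 0,0,8,0,0,0,1, 0,0,12,0,0,0,1,0,0,12,0,0,0,1]'
python3 - <<'E'
from h import *
P=lambda u,v,z:p2w('top',u,v,z).round(4)
print('jet',P(221.4,261.3,.014),'nut',P(302.5,229.1,.018),'slide',P(328.6,267.3,.016),get_obs()['eef_pos'])
E
```

```text
t: 5.33
eef_pos: [0.5498, 0.3847, 0.2197]
tool_rot: [-0.007, 0.714, -0.7, 0.004]
contact_force: [0.2, 0.9, 1.7]
gripper_width: 0.999
jet [0.4489 0.0987 0.014 ] nut [ 0.5326 -0.1181  0.018 ] slide [ 0.4305 -0.1863  0.016 ] [0.54980922 0.38473336 0.21974422]
```

```bash
python3 -m handwheel '[-1.2,-3.5,0,0,0,-5,1, -2.5,-7,0,0,0,-10,1, -3.8,-11,0,0,0,-15,1, -5,-14.5,0,0,0,-19,1, -6.5,-18.5,0,0,0,-19,1, -7.7,-22,0,0,0,-19,1, -9,-25.5,0,0,0,-19,1, -10.1,-28.6,0,0,0,-19,1]'
python3 -m handwheel '[0,0,-3,0,0,0,1,0,0,-6,0,0,0,1,0,0,-8,0,0,0,1,0,0,-8,0,0,0,1,0,0,-8,0,0,0,1]'
python3 - <<'E'
from h import *
print(get_obs()['eef_pos'],get_obs()['tool_rot'])
snap('wrist','w4',None,1.25)
E
```

```text
t: 6.0
eef_pos: [0.4475, 0.0966, 0.2197]
tool_rot: [0.006, -0.588, 0.809, -0.005]
contact_force: [1.2, -0.2, -0.2]
gripper_width: 0.997
t: 6.42
eef_pos: [0.4469, 0.0966, 0.1394]
tool_rot: [0.005, -0.588, 0.809, -0.005]
contact_force: [-0.8, -0.0, -0.2]
gripper_width: 1.001
[0.44690351 0.09664725 0.1394083 ] [ 0.00531936 -0.58839803  0.80853889 -0.0049311 ]
```

View pics/w4.png

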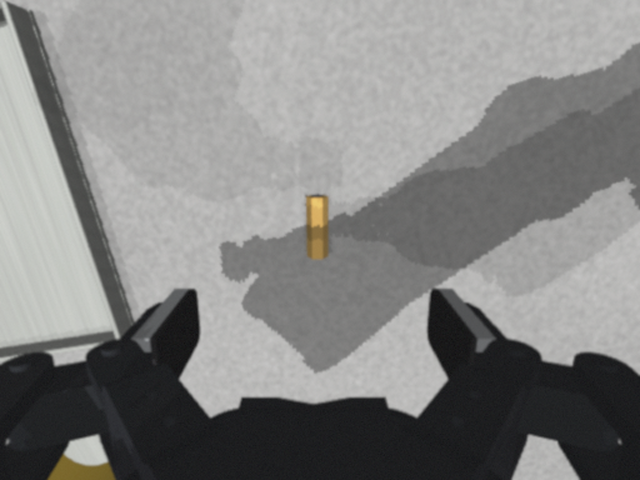

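```bash
cat >> h.py <<'E'
def st():
    o=get_obs(); w,x,y,z=o['tool_rot']; R=Ro.from_quat([x,y,z,w]).as_matrix()
    tz=R[:,2]; lev=np.degrees(np.cross(tz,[0,0,-1])); ya=np.degrees(np.arctan2(R[1,1],R[0,1]))
    print('t%.1f'%o['t'],'tcp',o['eef_pos'].round(4),'level',lev.round(2),'jawang %.1f'%ya,'F',o['contact_force'].round(1),'w %.3f'%o['gripper_width'],'q7 %.2f'%o['q'][6])
E
python3 - <<'E'
from h import *
st(); print(p2w('wrist',317/1.25,226/1.25,.012),p2w('wrist',317/1.25,198/1.25,.014),p2w('wrist',317/1.25,258/1.25,.014))
E
```

```text
t6.5 tcp [0.4479 0.097  0.1404] level [0.06 0.96 0.  ] jawang 162.1 F [ 1.2 -0.7 -0.1] w 0.998 q7 2.36
[0.44754149 0.10118365 0.012     ] [0.44110355 0.08113585 0.014     ] [0.45485336 0.12402883 0.014     ]
```

```bash
python3 -m handwheel '[0,0.5,-4,0,1,0,1,0,0.5,-8,0,1,0,1,0,0.5,-11,0,1,0,1,0,0.5,-13,0,1,0,1,0,0.5,-13.5,0,1,0,1,0,0.5,-13.5,0,1,0,1,0,0.5,-13.5,0,1,0,0]'
python3 -m handwheel '[0,0,0,0,0,0,0,0,0,0,0,0,0,0,0,0,0,0,0,0,0,0,0,0,0,0,0,0,0,0,0,0,0,0,0,0,0,0,0,0,0,0]' 50
python3 -m handwheel '[0,0,3,0,0,0,0,0,0,7,0,0,0,0,0,0,11,0,0,0,0,0,0,11,0,0,0,0]'
```

```text
t: 7.05
eef_pos: [0.4494, 0.1027, 0.0069]
tool_rot: [0.001, -0.589, 0.808, -0.001]
contact_force: [-0.4, -0.1, -0.6]
gripper_width: 0.881
t: 7.55
eef_pos: [0.4496, 0.1028, 0.0076]
tool_rot: [0.001, -0.588, 0.809, -0.001]
contact_force: [-1.9, -0.4, 10.6]
gripper_width: 0.144
t: 7.88
eef_pos: [0.4536, 0.1041, 0.124]
tool_rot: [0.006, -0.588, 0.809, -0.003]
contact_force: [1.0, 0.5, -0.4]
gripper_width: 0.147
```

```bash
python3 -m handwheel '[4,-0.5,0,0,1,0,0, 8,-1,0,0,1,0,0, 12,-1.4,0,0,1,0,0, 16,-2,0,0,1,0,0, 19.5,-2.4,0,0,1,0,0, 22.2,-2.6,0,0,1,0,0, 22.2,-2.6,0,0,1,0,0, 22.2,-2.6,0,0,1,0,0]'
python3 -m handwheel '[0,0,-4,0,0,0,0,0,0,-8,0,0,0,0,0,0,-10.5,0,0,0,0,0,0,-11,0,0,0,0,0,0,-11,0,0,0,0]'
python3 - <<'E'
from h import *
st()
E
```

```text
t: 8.55
eef_pos: [0.6761, 0.0777, 0.1231]
tool_rot: [-0.001, -0.588, 0.809, 0.003]
contact_force: [-1.3, 0.4, -1.5]
gripper_width: 0.142
t: 8.97
eef_pos: [0.674, 0.0781, 0.0128]
tool_rot: [-0.003, -0.588, 0.809, 0.003]
contact_force: [0.9, -0.3, -0.2]
gripper_width: 0.136
t9.0 tcp [0.674  0.0781 0.0128] level [-0.12 -0.48 -0.  ] jawang 162.1 F [ 0.9 -0.3 -0.2] w 0.136 q7 2.46
```

```bash
python3 -m handwheel '[0,0,0,0,0,0,0.5,0,0,0,0,0,0,0.5,0,0,0,0,0,0,0.5,0,0,4,0,0,0,0.5,0,0,8,0,0,0,0.5,0,0,13,0,0,0,0.7,0,0,13,0,0,0,1]'
python3 -m handwheel '[-2,-2.8,0,0,0,-7,1, -4,-5.6,0,0,0,-14,1, -6,-8.4,0,0,0,-21,1, -8,-11.2,0,0,0,-28,1, -10,-14,0,0,0,-35,1, -12,-16.8,0,0,0,-42,1, -14.1,-19.6,0,0,0,-49,1, -14.1,-19.6,0,0,0,-56,1]'
python3 -m handwheel '[0,0,0,0,0,0,1,0,0,0,0,0,0,1,0,0,0,0,0,0,1]'
python3 - <<'E'
from h import *
st()
snap('wrist','w5',None,1.25)
E
```

```text
t: 9.55
eef_pos: [0.6778, 0.0791, 0.151]
tool_rot: [0.002, -0.588, 0.809, 0.001]
contact_force: [2.2, -0.3, 0.9]
gripper_width: 0.763
t: 10.22
eef_pos: [0.5317, -0.1242, 0.151]
tool_rot: [0.001, -0.132, 0.991, -0.002]
contact_force: [0.0, 0.2, -0.7]
gripper_width: 0.999
t: 10.47
eef_pos: [0.532, -0.1236, 0.1512]
tool_rot: [0.001, -0.134, 0.991, -0.002]
contact_force: [-0.3, -0.3, -0.1]
gripper_width: 0.997
t10.5 tcp [ 0.532  -0.1236  0.1512] level [0.17 0.15 0.  ] jawang 105.4 F [-0.3 -0.3 -0.1] w 0.997 q7 1.95
```

View pics/w5.png

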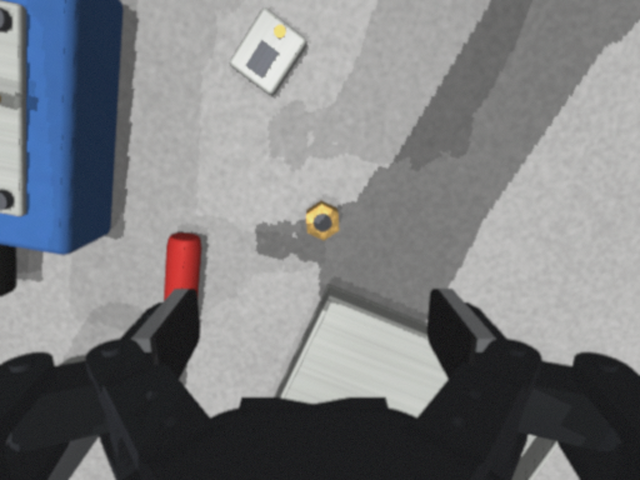

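The nut is at (322,220), the slide at (268,50) and the screwdriver handle at (183,235). The screwdriver is about 10 cm clear of the nut. I'll get the hexagon's angle by contour.

```bash
python3 - <<'E'
from h import *
im=cv2.imread('pics/w5_raw.png'); hsv=cv2.cvtColor(im,cv2.COLOR_BGR2HSV)
c=hsv[150:205,235:285]; m=((c[...,1]>90)&(c[...,0]>10)&(c[...,0]<35)).astype(np.uint8)*255
m=cv2.morphologyEx(m,cv2.MORPH_CLOSE,np.ones((5,5)))
cs,_=cv2.findContours(m,0,2); k=max(cs,key=cv2.contourArea); h=cv2.convexHull(k)[:,0]+[235,150]
W=np.array([p2w('wrist',*p,.018)[:2] for p in h.astype(float)]); 
for a in range(0,180,5):
    d=np.array([np.cos(np.radians(a)),np.sin(np.radians(a))]); s=W@d; print(a,round((s.max()-s.min())*1e3,1),end='; ')
print(W.mean(0),(W.max(0)+W.min(0))/2)
P=lambda u,v:p2w('wrist',u/1.25,v/1.25,.016).round(4)
print('slide',[P(*p) for p in((265,9),(305,40),(272,93),(232,62))])
big=cv2.resize(im[155:200,237:282],(540,540),interpolation=cv2.INTER_CUBIC); cv2.imwrite('pics/nut.png',big)
E
```

```text
0 26.8; 5 27.3; 10 27.5; 15 27.6; 20 27.8; 25 27.8; 30 27.6; 35 27.3; 40 26.7; 45 26.0; 50 25.6; 55 26.1; 60 26.5; 65 26.8; 70 27.0; 75 26.9; 80 26.7; 85 26.4; 90 25.9; 95 25.2; 100 24.4; 105 23.3; 110 23.6; 115 24.0; 120 24.8; 125 25.4; 130 26.0; 135 26.4; 140 26.6; 145 26.6; 150 26.4; 155 26.4; 160 26.1; 165 25.7; 170 25.6; 175 26.2; [ 0.52889853 -0.11724731] [ 0.53030103 -0.11632073]
slide [array([ 0.4043, -0.1904,  0.016 ]), array([ 0.4152, -0.1605,  0.016 ]), array([ 0.4532, -0.1737,  0.016 ]), array([ 0.4412, -0.2043,  0.016 ])]
```

View pics/nut.png

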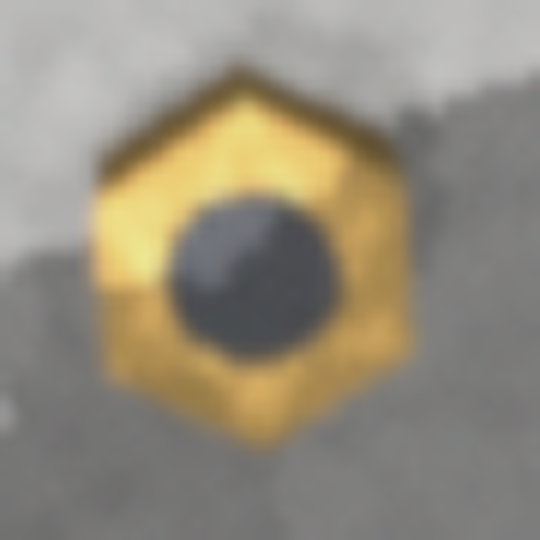

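```bash
python3 -m handwheel '[-0.1,0.6,-4,0,0,2,1,-0.1,0.6,-8,0,0,2,1,-0.1,0.6,-12,0,0,2,1,-0.1,0.6,-14,0,0,2,1,-0.1,0.6,-14.4,0,0,2,1,-0.1,0.6,-14.4,0,0,2,1,-0.1,0.6,-14.4,0,0,2,0]'
python3 -m handwheel '[0,0,0,0,0,0,0,0,0,0,0,0,0,0,0,0,0,0,0,0,0,0,0,0,0,0,0,0,0,0,0,0,0,0,0,0,0,0,0,0,0,0]' 50
python3 -m handwheel '[0,0,3,0,0,0,0,0,0,7,0,0,0,0,0,0,11,0,0,0,0,0,0,11,0,0,0,0]'
```

```text
t: 11.1
eef_pos: [0.5325, -0.1166, 0.008]
tool_rot: [0.002, -0.152, 0.988, -0.002]
contact_force: [0.7, -0.2, -0.2]
gripper_width: 0.881
t: 11.6
eef_pos: [0.5332, -0.1168, 0.0092]
tool_rot: [0.003, -0.152, 0.988, -0.002]
contact_force: [-1.9, -0.3, 7.8]
gripper_width: 0.257
t: 11.93
eef_pos: [0.5379, -0.1176, 0.1267]
tool_rot: [0.009, -0.152, 0.988, -0.003]
contact_force: [0.7, 0.1, -0.7]
gripper_width: 0.262
```

```bash
python3 -m handwheel '[3,2.6,0,0,1,0,0, 6,5.2,0,0,1,0,0, 9,7.8,0,0,1,0,0, 11,10,0,0,1,0,0, 12.9,11.3,0,0,1,0,0, 12.9,11.3,0,0,1,0,0, 12.9,11.3,0,0,1,0,0]'
python3 -m handwheel '[0,0,-4,0,0,0,0,0,0,-8,0,0,0,0,0,0,-10.5,0,0,0,0,0,0,-11.1,0,0,0,0,0,0,-11.1,0,0,0,0]'
python3 - <<'E'
from h import *
st()
E
```

```text
t: 12.52
eef_pos: [0.6673, -0.0032, 0.1263]
tool_rot: [0.0, -0.153, 0.988, -0.002]
contact_force: [0.5, -0.2, -0.4]
gripper_width: 0.26
t: 12.93
eef_pos: [0.6647, -0.0051, 0.0141]
tool_rot: [-0.002, -0.152, 0.988, -0.002]
contact_force: [0.3, 0.1, -0.7]
gripper_width: 0.256
t12.9 tcp [ 0.6647 -0.0051  0.0141] level [ 0.3  -0.24  0.  ] jawang 107.5 F [ 0.3  0.1 -0.7] w 0.256 q7 1.76
```

```bash
python3 -m handwheel '[0,0,0,0,0,0,0.5,0,0,0,0,0,0,0.5,0,0,0,0,0,0,0.5,0,0,4,0,0,0,0.5,0,0,8,0,0,0,0.5,0,0,11,0,0,0,0.7,0,0,11,0,0,0,1]'
python3 -m handwheel '[-3.2,-2.4,0,0,0,-6,1, -6.4,-4.8,0,0,0,-12,1, -9.6,-7.2,0,0,0,-18,1, -12.8,-9.6,0,0,0,-24,1, -16,-12,0,0,0,-30,1, -19,-14.6,0,0,0,-36,1, -21.5,-16.5,0,0,0,-38,1, -23.5,-17.8,0,0,0,-38,1]'
python3 -m handwheel '[0,0,0,0,0,0,1,0,0,0,0,0,0,1,0,0,0,0,0,0,1]'
python3 - <<'E'
from h import *
st()
snap('wrist','w6',None,1.25)
E
```

```text
t: 13.52
eef_pos: [0.6695, -0.0054, 0.1324]
tool_rot: [0.004, -0.152, 0.988, -0.003]
contact_force: [1.6, 0.1, 0.3]
gripper_width: 0.767
t: 14.18
eef_pos: [0.4319, -0.1856, 0.1328]
tool_rot: [0.003, 0.181, 0.984, -0.004]
contact_force: [-0.3, 0.5, 0.7]
gripper_width: 0.999
t: 14.43
eef_pos: [0.433, -0.1853, 0.1334]
tool_rot: [0.004, 0.18, 0.984, -0.004]
contact_force: [0.2, 0.1, 0.5]
gripper_width: 0.998
t14.4 tcp [ 0.433  -0.1853  0.1334] level [0.56 0.38 0.  ] jawang 69.2 F [0.2 0.1 0.5] w 0.998 q7 1.53
```

View pics/w6.png

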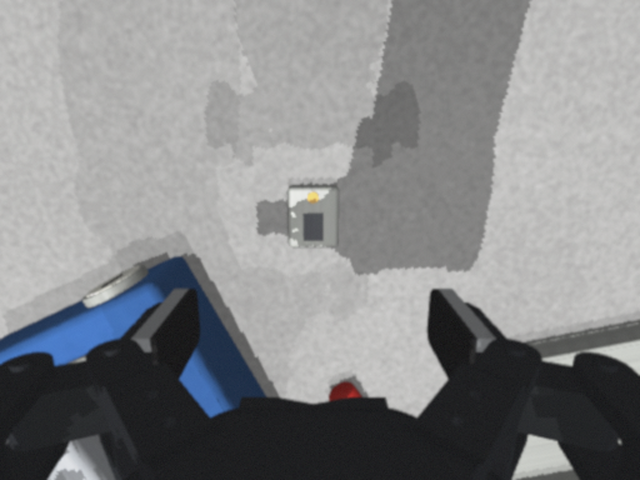

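The slide is centred at (313,217) and square to the jaws. The left finger clears the flow bench corner.

```bash
python3 - <<'E'
from h import *
P=lambda u,v,z:p2w('wrist',u/1.25,v/1.25,z).round(4)
print(P(313,217,.016), 'fb corner',P(185,258,.06))
E
```

```text
[ 0.4274 -0.1831  0.016 ] fb corner [ 0.4143 -0.2594  0.06  ]
```

```bash
python3 -m handwheel '[-0.4,0.1,-4,0.4,0.3,0,0.75,-0.4,0.1,-8,0.4,0.3,0,0.75,-0.4,0.1,-11,0.4,0.3,0,0.75,-0.4,0.1,-12.6,0.4,0.3,0,0.75,-0.4,0.1,-12.6,0.4,0.3,0,0.75,-0.4,0.1,-12.6,0.4,0.3,0,0.75,-0.4,0.1,-12.6,0.4,0.3,0,0]'
python3 -m handwheel '[0,0,0,0,0,0,0,0,0,0,0,0,0,0,0,0,0,0,0,0,0,0,0,0,0,0,0,0,0,0,0,0,0,0,0,0,0,0,0,0,0,0]' 50
python3 -m handwheel '[0,0,3,0,0,0,0,0,0,7,0,0,0,0,0,0,11,0,0,0,0,0,0,11,0,0,0,0]'
```

```text
t: 15.07
eef_pos: [0.4309, -0.1837, 0.0081]
tool_rot: [0.002, 0.179, 0.984, -0.001]
contact_force: [0.1, -0.4, -0.0]
gripper_width: 0.624
t: 15.57
eef_pos: [0.4325, -0.1839, 0.0098]
tool_rot: [0.004, 0.179, 0.984, -0.001]
contact_force: [0.5, 0.9, 5.6]
gripper_width: 0.398
t: 15.9
eef_pos: [0.4372, -0.1855, 0.1275]
tool_rot: [0.01, 0.179, 0.984, -0.001]
contact_force: [1.4, -0.6, -1.2]
gripper_width: 0.403
```

```bash
python3 -m handwheel '[3.6,2,0,0,1,0,0, 7.2,4,0,0,1,0,0, 10.8,6,0,0,1,0,0, 14.5,8,0,0,1,0,0, 18,10,0,0,1,0,0, 21,11.5,0,0,1,0,0, 22.4,12.2,0,0,1,0,0, 22.4,12.2,0,0,1,0,0]'
python3 -m handwheel '[0,0,-4,0,0,0,0,0,0,-8,0,0,0,0,0,0,-10.6,0,0,0,0,0,0,-11.1,0,0,0,0,0,0,-11.1,0,0,0,0]'
python3 -m handwheel '[0,0,0,0,0,0,0.55,0,0,0,0,0,0,0.55,0,0,0,0,0,0,0.55,0,0,4,0,0,0,0.55,0,0,8,0,0,0,0.55,0,0,12,0,0,0,0.7,0,0,15,0,0,0,1,0,0,15,0,0,0,1]'
python3 - <<'E'
from h import *
st()
E
```

```text
t: 16.57
eef_pos: [0.6652, -0.0591, 0.1286]
tool_rot: [0.004, 0.177, 0.984, -0.002]
contact_force: [-0.6, 1.1, -0.2]
gripper_width: 0.397
t: 16.98
eef_pos: [0.6635, -0.0596, 0.017]
tool_rot: [0.002, 0.177, 0.984, -0.002]
contact_force: [0.2, 0.2, -0.8]
gripper_width: 0.396
t: 17.65
eef_pos: [0.6684, -0.0603, 0.1766]
tool_rot: [0.01, 0.177, 0.984, -0.001]
contact_force: [1.6, -0.1, 0.6]
gripper_width: 0.944
t17.6 tcp [ 0.6684 -0.0603  0.1766] level [0.29 1.07 0.  ] jawang 69.6 F [ 1.6 -0.1  0.6] w 0.944 q7 1.28
```

```bash
python3 -m handwheel '[0,0,4,0,1,0,1, -1.5,-3.2,8,0,1,-5,1, -3.5,-6.5,8,0,1,-10,1, -5.5,-10,8,0,1,-15,1, -7.5,-13.5,8,0,1,-20,1, -9.5,-17,8,0,1,-25,1, -11,-20.5,8,0,1,-28,1, -13,-24,8,0,1,-28,1]'
python3 - <<'E'
from h import *
st()
C=cam('top')
print([p2w('top',373+u/4.53,206+v/4.53,.176).round(4) for u,v in((157,165),(205,122),(181,144))],p2w('top',373+145/4.53,206+147/4.53,.132))
snap('top','top2')
E
```

```text
t: 18.32
eef_pos: [0.5379, -0.302, 0.2582]
tool_rot: [0.002, 0.411, 0.911, -0.005]
contact_force: [0.7, -0.4, -0.3]
gripper_width: 1.0
t18.3 tcp [ 0.5379 -0.302   0.2582] level [0.57 0.01 0.  ] jawang 41.4 F [ 0.7 -0.4 -0.3] w 1.000 q7 1.25
[array([ 0.4945, -0.3512,  0.176 ]), array([ 0.5166, -0.3774,  0.176 ]), array([ 0.5052, -0.3643,  0.176 ])] [ 0.50419573 -0.35859233  0.132     ]
```

```bash
python3 -m handwheel '[-1.5,-3,0,0.4,0,0,1,-3.3,-6,0,0.4,0,0,1,-3.3,-6,0,0.4,0,0,1,-3.3,-6,0,0.4,0,0,1,-3.3,-6,0,0.4,0,0,1]'
python3 - <<'E'
from h import *
st()
snap('wrist','w7')
a=cv2.imread('pics/top2_raw.png')[135:265,75:331]; a=cv2.resize(a,(512,260),interpolation=cv2.INTER_CUBIC)
b=cv2.imread('pics/w7_raw.png')[60:384-64]; b=cv2.resize(b,(640,325)) if 0 else b
print(b.shape)
cv2.imwrite('pics/c7.png',np.vstack([a,b]))
E
```

```text
t: 18.78
eef_pos: [0.4986, -0.3719, 0.2594]
tool_rot: [0.001, 0.416, 0.909, -0.004]
contact_force: [-0.2, 1.2, 1.0]
gripper_width: 1.001
t18.8 tcp [ 0.4986 -0.3719  0.2594] level [ 0.49 -0.08  0.  ] jawang 40.8 F [-0.2  1.2  1. ] w 1.001 q7 1.38
(260, 512, 3)
```

View pics/c7.png

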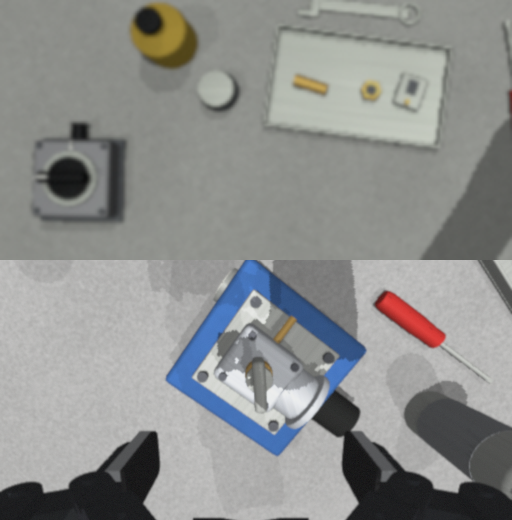

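The jet, nut and slide all lie in the tray, and the handle mark points left, so the isolator is OFF. The wing is at about (259,185) in the wrist image, nearly upright. I'll zoom in on it.

```bash
python3 - <<'E'
from h import *
im=cv2.imread('pics/w7_raw.png')[140:230,210:310]
cv2.imwrite('pics/w7z.png',cv2.resize(im,None,fx=6,fy=6,interpolation=cv2.INTER_CUBIC))
E
```

```text
(no output)
```

View pics/w7z.png

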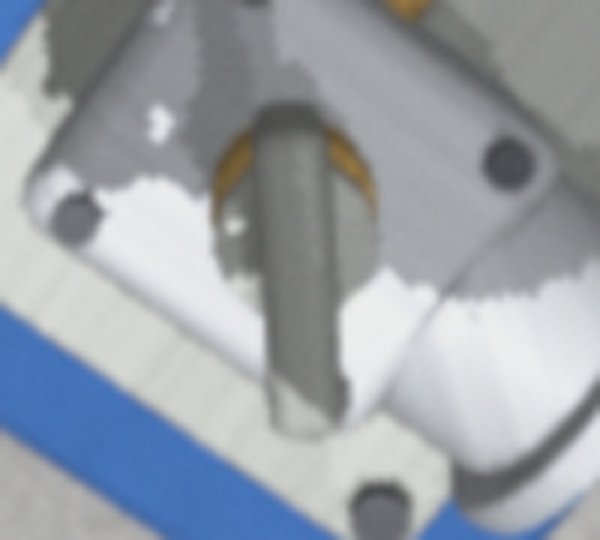

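```bash
python3 - <<'E'
from h import *
st()
a=p2w('wrist',257.5,160.8,.176);b=p2w('wrist',260.3,211.7,.176);print(a,b,(a+b)/2,np.linalg.norm(a-b),np.degrees(np.arctan2(*(b-a)[1::-1])),p2w('wrist',259.2,175,.132))
E
```

```text
t18.8 tcp [ 0.4992 -0.371   0.2591] level [ 0.46 -0.09  0.  ] jawang 40.9 F [0.2 0.2 1.5] w 0.997 q7 1.38
[ 0.48672483 -0.3493573   0.176     ] [ 0.51495665 -0.37821751  0.176     ] [ 0.50084074 -0.3637874   0.176     ] 0.040372607818153446 -45.63059349753311 [ 0.50247058 -0.36392378  0.132     ]
```

```bash
python3 -m handwheel '[0.4,0.8,-3,0.5,0,3.5,1,0.4,0.8,-7,0.5,0,3.5,1,0.4,0.8,-10,0.5,0,3.5,1,0.4,0.8,-10.7,0.5,0,3.5,1,0.4,0.8,-10.7,0.5,0,3.5,1,0.4,0.8,-10.7,0.5,0,3.5,1]'
python3 - <<'E'
from h import *
st()
E
```

```text
t: 19.33
eef_pos: [0.5044, -0.3626, 0.1533]
tool_rot: [-0.0, 0.387, 0.922, -0.0]
contact_force: [0.1, 1.2, -0.0]
gripper_width: 1.0
t19.3 tcp [ 0.5044 -0.3626  0.1533] level [-0.   -0.02 -0.  ] jawang 44.5 F [ 0.1  1.2 -0. ] w 1.000 q7 1.46
```

```bash
python3 -m handwheel '[0,0,0,0,0,0,0,0,0,0,0,0,0,0,0,0,0,0,0,0,0,0,0,0,0,0,0,0,0,0,0,0,0,0,0,0,0,0,0,0,0,0,0,0,0,0,0,0,0]' 50
python3 -m handwheel '[0,0,0,0,0,-7,0, 0,0,0,0,0,-14,0, 0,0,0,0,0,-21,0, 0,0,0,0,0,-28,0, 0,0,0,0,0,-35,0, 0,0,0,0,0,-42,0, 0,0,0,0,0,-49,0, 0,0,0,0,0,-50,0]'
python3 - <<'E'
from h import *
st();print(get_obs()['torque'])
E
python3 -m handwheel '[0,0,0,0,0,-7,0, 0,0,0,0,0,-14,0, 0,0,0,0,0,-21,0, 0,0,0,0,0,-28,0, 0,0,0,0,0,-35,0, 0,0,0,0,0,-42,0, 0,0,0,0,0,-49,0, 0,0,0,0,0,-50,0]'
python3 - <<'E'
from h import *
st();print(get_obs()['torque'])
E
```

```text
t: 19.92
eef_pos: [0.5018, -0.3655, 0.154]
tool_rot: [-0.001, 0.388, 0.922, -0.002]
contact_force: [-6.2, -4.6, 6.3]
gripper_width: 0.106
t: 20.58
eef_pos: [0.5024, -0.3654, 0.1541]
tool_rot: [-0.001, 0.743, 0.67, -0.001]
contact_force: [1.2, -0.5, -0.7]
gripper_width: 0.103
t20.6 tcp [ 0.5024 -0.3654  0.1541] level [-0.01 -0.19 -0.  ] jawang -5.9 F [ 1.2 -0.5 -0.7] w 0.103 q7 0.71
[-0.0568976  -0.44307233  0.01559869]
t: 21.25
eef_pos: [0.5031, -0.3659, 0.1541]
tool_rot: [-0.001, 0.956, 0.293, -0.0]
contact_force: [1.9, -2.2, -3.7]
gripper_width: 0.106
t21.2 tcp [ 0.5031 -0.3659  0.1541] level [-0.06 -0.08 -0.  ] jawang -56.0 F [ 1.9 -2.2 -3.7] w 0.106 q7 -0.02
[-0.56974192 -0.69727985  0.06679773]
```

```bash
cat > s.py <<'E'
from h import *
st();print(get_obs()['torque'].round(3))
E
python3 -m handwheel '[0,0,0,0,0,-7,0, 0,0,0,0,0,-14,0, 0,0,0,0,0,-21,0, 0,0,0,0,0,-28,0, 0,0,0,0,0,-35,0, 0,0,0,0,0,-40,0,0,0,0,0,0,-40,0]' >/dev/null; python3 s.py
python3 -m handwheel '[0,0,0,0,0,-7,0, 0,0,0,0,0,-14,0, 0,0,0,0,0,-20,0,0,0,0,0,0,-20,0]' >/dev/null; python3 s.py
```

```text
t21.8 tcp [ 0.5031 -0.3665  0.1541] level [-0.02 -0.03 -0.  ] jawang -95.9 F [ 1.8 -2.8 -1.5] w 0.099 q7 -0.60
[-0.729 -0.313 -0.011]
t22.2 tcp [ 0.5031 -0.3668  0.1541] level [ 0.01 -0.05  0.  ] jawang -115.8 F [ 0.4 -0.2  0.6] w 0.102 q7 -0.88
[-0.509 -0.179 -0.032]
```

```bash

python3 -m handwheel '[0,0,0,0,0,-7,0, 0,0,0,0,0,-14,0, 0,0,0,0,0,-20,0,0,0,0,0,0,-20,0]' >/dev/null; python3 s.py
python3 -m handwheel '[0,0,0,0,0,-7,0, 0,0,0,0,0,-14,0, 0,0,0,0,0,-20,0,0,0,0,0,0,-20,0]' >/dev/null; python3 s.py
```

```text
t22.5 tcp [ 0.5029 -0.3671  0.1541] level [ 0.   -0.09  0.  ] jawang -135.6 F [ 1.5 -2.3  3. ] w 0.108 q7 -1.17
[-0.429 -0.064 -0.052]
t22.8 tcp [ 0.5026 -0.3673  0.154 ] level [-0.04 -0.13 -0.  ] jawang -155.4 F [ 0.1 -2.1  2.1] w 0.108 q7 -1.45
[-0.291  0.02  -0.025]
```

```bash

python3 -m handwheel '[0,0,0,0,0,-7,0, 0,0,0,0,0,-14,0,0,0,0,0,0,-14,0]' >/dev/null; python3 s.py
python3 -m handwheel '[0,0,0,0,0,-7,0, 0,0,0,0,0,-14,0,0,0,0,0,0,-14,0]' >/dev/null; python3 s.py
python3 -m handwheel '[0,0,0,0,0,-7,0, 0,0,0,0,0,-14,0,0,0,0,0,0,-14,0]' >/dev/null; python3 s.py
```

```text
t23.1 tcp [ 0.5024 -0.3674  0.1541] level [-0.08 -0.15 -0.  ] jawang -169.1 F [-0.7 -1.3  3.2] w 0.106 q7 -1.66
[-0.179  0.059 -0.102]
t23.3 tcp [ 0.5022 -0.3674  0.1541] level [-0.14 -0.16 -0.  ] jawang 177.1 F [-0.8  0.8  3.2] w 0.106 q7 -1.86
[-0.057  0.1   -0.017]
t23.6 tcp [ 0.5021 -0.3673  0.1541] level [-0.19 -0.21 -0.  ] jawang 163.6 F [-2.   0.2  4.7] w 0.104 q7 -2.07
[-0.058  0.264  1.536]
```

Torque jumped to 1.5 N m after about 241° of turn, so the screw has bottomed. I'll press lightly and hold to confirm.

```bash

python3 -m handwheel '[0,0,0,0,0,-2,0,0,0,0,0,0,-2,0,0,0,0,0,0,-2,0,0,0,0,0,0,-2,0]' ; python3 s.py
```

```text
t: 23.92
eef_pos: [0.5021, -0.3673, 0.1542]
tool_rot: [-0.0, -0.587, 0.81, 0.003]
contact_force: [-1.8, -1.8, 3.3]
gripper_width: 0.104
t23.9 tcp [ 0.5021 -0.3673  0.1542] level [-0.2  -0.22 -0.  ] jawang 161.8 F [-1.8 -1.8  3.3] w 0.104 q7 -2.09
[-0.341  0.294  2.028]
```

```bash

python3 -m handwheel '[0,0,0,0,0,7,0, 0,0,0,0,0,14,0, 0,0,0,0,0,21,0, 0,0,0,0,0,28,0, 0,0,0,0,0,35,0, 0,0,0,0,0,42,0, 0,0,0,0,0,47,0, 0,0,0,0,0,47,0]' ; python3 s.py
python3 -m handwheel '[0,0,0,0,0,7,0, 0,0,0,0,0,14,0, 0,0,0,0,0,21,0, 0,0,0,0,0,28,0, 0,0,0,0,0,35,0, 0,0,0,0,0,42,0, 0,0,0,0,0,45,0, 0,0,0,0,0,45,0]' ; python3 s.py
```

```text
t: 24.58
eef_pos: [0.5026, -0.3672, 0.1541]
tool_rot: [0.001, 0.861, -0.508, -0.001]
contact_force: [3.5, -3.1, -1.6]
gripper_width: 0.103
t24.6 tcp [ 0.5026 -0.3672  0.1541] level [-0.02 -0.15 -0.  ] jawang -151.1 F [ 3.5 -3.1 -1.6] w 0.103 q7 -1.39
[-0.722 -0.676  0.06 ]
t: 25.25
eef_pos: [0.5031, -0.3667, 0.1541]
tool_rot: [0.0, 0.99, -0.141, -0.0]
contact_force: [2.9, -0.3, -0.3]
gripper_width: 0.103
t25.2 tcp [ 0.5031 -0.3667  0.1541] level [ 0.01 -0.03  0.  ] jawang -106.2 F [ 2.9 -0.3 -0.3] w 0.103 q7 -0.74
[-0.105 -0.588  0.073]
```

```bash

python3 -m handwheel '[0,0,0,0,0,0,1,0,0,0,0,0,0,1,0,0,0,0,0,0,1,0,0,0,0,0,0,1,0,0,0,0,0,0,1,0,0,4,0,0,0,1,0,0,8,0,0,0,1,0,0,10.5,0,0,0,1]'
python3 -m handwheel '[0,0,0,0,0,0,1,0,0,0,0,0,0,1,0,0,0,0,0,0,1]' >/dev/null
python3 - <<'E'
from h import *
st()
snap('wrist','w8',(190,120,330,225),5)
E
```

```text
t: 25.92
eef_pos: [0.5032, -0.3678, 0.2623]
tool_rot: [0.001, 0.99, -0.141, 0.001]
contact_force: [-0.1, -1.1, -0.5]
gripper_width: 1.0
t26.2 tcp [ 0.5029 -0.3673  0.2615] level [0.08 0.02 0.  ] jawang -106.3 F [-0.   0.1 -0.9] w 1.002 q7 -0.82
```

View pics/w8.png

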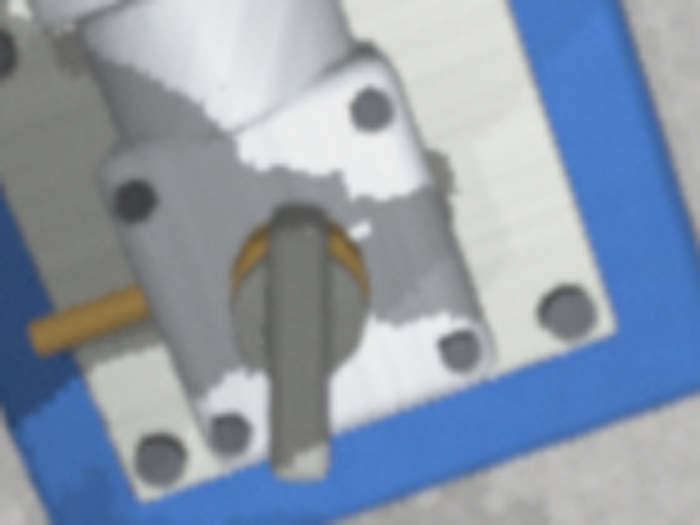

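The wing is upright in the image, in line with the jaws at about -196° (mod 180), which agrees with the quarter turn back. Now to the isolator.

```bash

python3 -m handwheel '[0,0,2,0,0,2,1, 0,3,2,0,0,7,1, 0.5,7,2,0,0,12,1, 1,11,2,0,0,17,1, 1,15,2,0,0,22,1, 1.5,19,2,0,0,27,1, 1.5,23,2,0,0,32,1, 1.5,27,2,0,0,37,1]' 
python3 -m handwheel '[0,4,0,0,0,5,1, 0,8,0,0,0,10,1, 1,12,0,0,0,15,1, 1,16,0,0,0,20,1, 1.5,20,0,0,0,25,1, 1.5,24,0,0,0,30,1, 1.5,28,0,0,0,35,1, 1.5,28,0,0,0,37,1]' |sed -n 2p
python3 -m handwheel '[0,3,0,0,0,5,1, 0,6,0,0,0,10,1, 0.4,9,0,0,0,15,1, 0.7,12,0,0,0,20,1, 1,15,0,0,0,25,1, 1,17,0,0,0,30,1, 1,18,0,0,0,32,1, 1,18,0,0,0,32,1]' >/dev/null
python3 s.py
```

```text
t: 26.88
eef_pos: [0.5167, -0.0945, 0.2794]
tool_rot: [0.0, 0.983, 0.182, -0.001]
contact_force: [1.1, -0.9, 0.1]
gripper_width: 0.998
eef_pos: [0.5296, 0.196, 0.277]
t28.2 tcp [0.5381 0.3784 0.2748] level [ 0.31 -0.32  0.  ] jawang 1.2 F [-0.   1.2  0.4] w 0.997 q7 -0.42
[-0.024 -0.023 -0.061]
```

```bash

python3 -m handwheel '[0.8,0.2,-4,0,0,-1,1, 0.8,0.2,-8,0,0,-1,1, 0.8,0.2,-12,0,0,-1,1, 0.8,0.2,-13,0,0,-1,1,0.8,0.2,-13,0,0,-1,1]' >/dev/null
python3 - <<'E'
from h import *
st()
snap('wrist','w9',None,1.25)
E
```

```text
t28.6 tcp [0.5442 0.3773 0.1416] level [ 0.61 -0.63  0.  ] jawang 0.0 F [-0.9  0.3  0.4] w 1.001 q7 -0.36
```

View pics/w9.png

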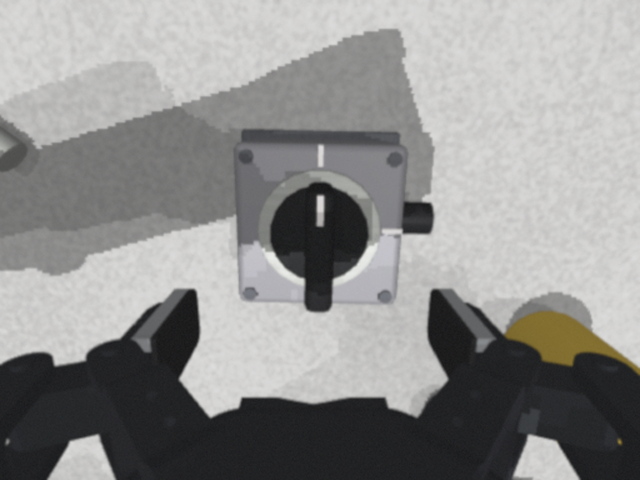

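The handle is OFF with its bar upright at column 318, centred between the jaws. I'll descend, grip and turn it clockwise.

```bash

python3 -m handwheel '[0.2,0.3,-3,0.6,-0.6,0,1, 0.2,0.3,-5.3,0.6,-0.6,0,1, 0.2,0.3,-5.3,0.6,-0.6,0,1,0.2,0.3,-5.3,0.6,-0.6,0,1]' >/dev/null; python3 s.py
python3 -m handwheel '[0,0,0,0,0,0,0, 0,0,0,0,0,0,0, 0,0,0,0,0,0,0, 0,0,0,0,0,0,0, 0,0,0,0,0,0,0, 0,0,0,0,0,0,0, 0,0,0,0,0,0,0]' 40 >/dev/null
python3 s.py
python3 -m handwheel '[0,0,0,0,0,-7,0, 0,0,0,0,0,-14,0, 0,0,0,0,0,-21,0, 0,0,0,0,0,-28,0, 0,0,0,0,0,-35,0, 0,0,0,0,0,-42,0, 0,0,0,0,0,-46,0, 0,0,0,0,0,-46,0]'>/dev/null; python3 s.py
python3 -m handwheel '[0,0,0,0,0,-7,0, 0,0,0,0,0,-14,0, 0,0,0,0,0,-21,0, 0,0,0,0,0,-28,0, 0,0,0,0,0,-35,0, 0,0,0,0,0,-42,0, 0,0,0,0,0,-44,0, 0,0,0,0,0,-44,0]'>/dev/null;python3 s.py
```

```text
t29.0 tcp [0.549  0.3815 0.0937] level [-0.21  0.27  0.  ] jawang 0.0 F [ 0.5 -0.2  0.3] w 1.001 q7 -0.33
[ 0.017 -0.055  0.042]
t29.6 tcp [0.5469 0.3818 0.0941] level [-0.22  0.01  0.  ] jawang 0.0 F [-8.4 -2.4 10. ] w 0.152 q7 -0.33
[-0.301  1.689 -0.395]
t30.3 tcp [0.5448 0.3827 0.0942] level [-0.15 -0.07 -0.  ] jawang -46.1 F [-7.3 -0.1  7.3] w 0.156 q7 -1.00
[-0.159  1.443 -0.011]
t30.9 tcp [0.5438 0.3846 0.0942] level [-0.23 -0.02 -0.  ] jawang -90.1 F [-3.7  3.7  3.5] w 0.155 q7 -1.64
[ 0.61   0.725 -0.061]
```

Now I'll release, rise, swing clear and make a last check with the top camera.

```bash

python3 -m handwheel '[0,0,0,0,0,0,1, 0,0,0,0,0,0,1, 0,0,0,0,0,0,1, 0,0,0,0,0,0,1, 0,0,0,0,0,0,1, 0,0,4,0,0,0,1, 0,0,8,0,0,0,1,0,0,12,0,0,0,1]'>/dev/null
python3 -m handwheel '[-1,3,3,0,0,0,1, -3,6,4,0,0,0,1, -6,9,4,0,0,0,1, -9,12,4,0,0,0,1,-12,15,4,0,0,0,1,-15,18,4,0,0,0,1,-18,20,4,0,0,0,1,-18,20,4,0,0,0,1]'
python3 -m handwheel '[0,0,0,0,0,0,1,0,0,0,0,0,0,1,0,0,0,0,0,0,1]' >/dev/null
python3 - <<'E'
from h import *
snap('top','end',(75,130,455,300),2.1)
E
```

```text
t: 32.27
eef_pos: [0.3545, 0.5914, 0.2536]
tool_rot: [-0.002, 1.0, 0.006, -0.003]
contact_force: [-1.8, 1.4, -1.4]
gripper_width: 0.997
```

View pics/end.png

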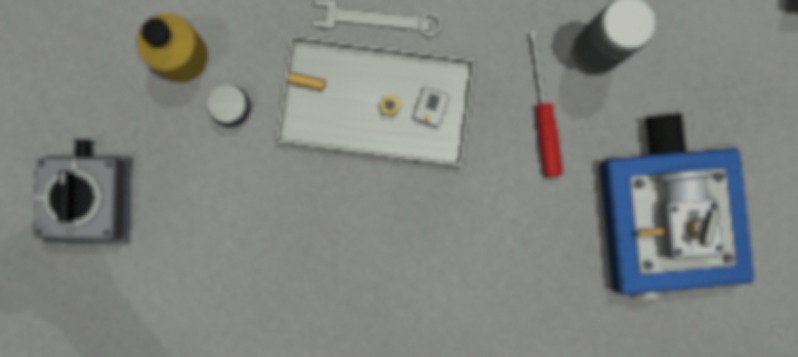

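Handle ON and wing as left, but the jet has been knocked to the tray's left end (307,82). I'll check that it is still inside.

```bash
python3 - <<'E'
from h import *
P=lambda u,v,z:p2w('top',75+u/2.1,130+v/2.1,z)[:2]
co=[P(*p,.024) for p in((294,40),(472,62),(459,165),(279,143))]  # far-left, far-right, near-right, near-left
c=np.mean(co,0); y=(co[0]-co[1]+co[3]-co[2]); y/=np.linalg.norm(y); x=np.array([y[1],-y[0]])
print(c,[np.round([(k-c)@x,(k-c)@y],4) for k in co])
for n,u,v,z in(('jet',307,82,.015),('jetL',288,78,.018),('jetR',325,86,.015),('nut',389,105,.02),('slide',431,105,.018)):
    d=P(u,v,z)-c; print(n,(d@x).round(4),(d@y).round(4))
im=cv2.imread('pics/end_raw.png')[140:215,195:305]; cv2.imwrite('pics/tz.png',cv2.resize(im,None,fx=7,fy=7,interpolation=cv2.INTER_CUBIC))
E
```

```text
[0.66826818 0.01022713] [array([0.0669, 0.1142]), array([ 0.0667, -0.1157]), array([-0.0667, -0.1144]), array([-0.0669,  0.1159])]
jet 0.0163 0.0914
jetL 0.018 0.116
jetR 0.014 0.0677
nut -0.001 -0.0169
slide 0.0059 -0.0703
```

View pics/tz.png

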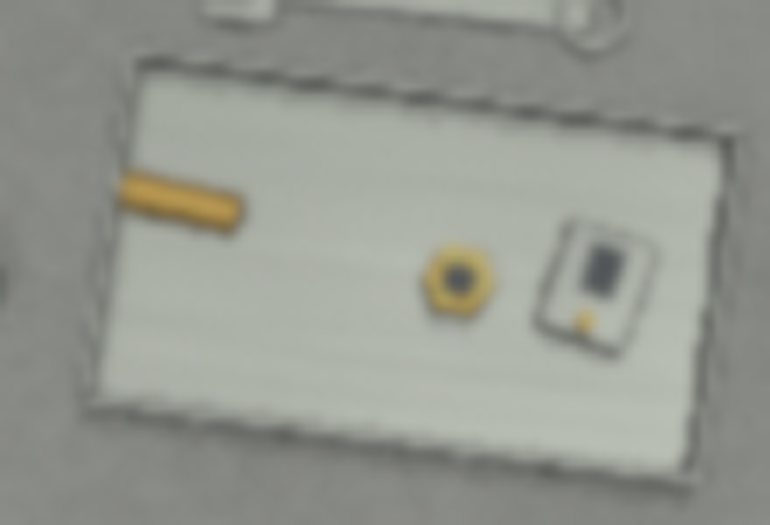

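The jet lies inside, against the left wall. Its centre is at about (0.016, 0.091) in the tray frame, which is within limits. Handing in.

```bash
python3 -c "
from station import *;print(hand_in())"
```

```text
the job is handed in; nothing more can be done
None
```

I finished all the steps in order and handed the job in at about 33 s of the 210 s allowed. `hand_in()` gives no verdict.

- **Isolator off:** I turned the handle off first. The top and wrist pictures showed its white mark at the left side.
- **Parts in the tray:** Only the jet, nut and slide were on the bench, and all three went into the tray. I saw no bowl or floats.
- **Thumbscrew:** I turned it clockwise about 241° until the torque jumped to 1.5–2 N m, which I took as the bottom stop. Then I backed it off about 92° from the held bottom pose. Grip give makes the true back-off roughly 84–92°, within the allowed ±17°.
- **Isolator on again:** I turned the handle back on last. The final top picture shows it in line with the box.

**Last checks:**
- **Parts:** The last picture shows all three inside the tray. The jet had been knocked to the tray's left end after I placed it. Its centre is about 25 mm inside the y limit, so I left it there.
- **Bystanders:** They looked unmoved in that picture, though I did not measure them.
- **Arm:** It stands clear of everything.

**Disagreement:** At the isolator the wrist and top cameras differed by 5–7 mm on position. The top camera matched where the handle settled in the grip.

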